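# Line up the gear wheels by size for assembly

## Task

Lay the four gear wheels out for assembly on the black pads of the rail, one centred on each pad, hub upwards, in order of size: the smallest on the pad next to the round aluminium end shield, growing pad by pad to the largest at the far end. Set each one down gently without dropping it, let go of them all, and leave the grease tin, wrench and hammer where they lie.

Things in the scene. Friction and masses are not known exactly. Their poses are not given: they have to be found in the camera images.
- gear_a_mid (a point): the smallest of four loose plain steel gear wheels, outside diameter 40 mm. Like all four it lies flat with a toothed disc 18 mm thick at the bottom and a smooth round hub 26 mm across standing up from its middle, from 18 to 58 mm above its underside; easiest to grip by the hub. This point is on the gear's axis, half-way up: 29 mm above its underside, 29 mm below the hub's top. z is the axis, up.
- gear_b_mid (a point): the second smallest of four loose plain steel gear wheels, outside diameter 54 mm. Like all four it lies flat with a toothed disc 18 mm thick at the bottom and a smooth round hub 26 mm across standing up from its middle, from 18 to 58 mm above its underside; easiest to grip by the hub. This point is on the gear's axis, half-way up: 29 mm above its underside, 29 mm below the hub's top. z is the axis, up.
- gear_c_mid (a point): the second largest of four loose plain steel gear wheels, outside diameter 68 mm. Like all four it lies flat with a toothed disc 18 mm thick at the bottom and a smooth round hub 26 mm across standing up from its middle, from 18 to 58 mm above its underside; easiest to grip by the hub. This point is on the gear's axis, half-way up: 29 mm above its underside, 29 mm below the hub's top. z is the axis, up.
- gear_d_mid (a point): the largest of four loose plain steel gear wheels, outside diameter 82 mm. Like all four it lies flat with a toothed disc 18 mm thick at the bottom and a smooth round hub 26 mm across standing up from its middle, from 18 to 58 mm above its underside; easiest to grip by the hub. This point is on the gear's axis, half-way up: 29 mm above its underside, 29 mm below the hub's top. z is the axis, up.
- pad_1: one of four identical fixed round black rubber pads, 90 mm across and 4 mm thick, in a straight row 100 mm apart on a flat aluminium rail (8 mm high, 100 mm wide, 420 mm long); the numbers of the pads say nothing of their order in the row. The origin is the centre of its underside, so gears stand 4 mm above it. z up.
- pad_2: one of four identical fixed round black rubber pads, 90 mm across and 4 mm thick, in a straight row 100 mm apart on a flat aluminium rail (8 mm high, 100 mm wide, 420 mm long); the numbers of the pads say nothing of their order in the row. The origin is the centre of its underside, so gears stand 4 mm above it. z up.
- pad_3: one of four identical fixed round black rubber pads, 90 mm across and 4 mm thick, in a straight row 100 mm apart on a flat aluminium rail (8 mm high, 100 mm wide, 420 mm long); the numbers of the pads say nothing of their order in the row. The origin is the centre of its underside, so gears stand 4 mm above it. z up.
- pad_4: one of four identical fixed round black rubber pads, 90 mm across and 4 mm thick, in a straight row 100 mm apart on a flat aluminium rail (8 mm high, 100 mm wide, 420 mm long); the numbers of the pads say nothing of their order in the row. The origin is the centre of its underside, so gears stand 4 mm above it. z up.
- end_shield: fixed cast aluminium motor end shield, a round ribbed flange 110 mm across and 32 mm high, lying on the bench in line with the row, beyond one end of the rail (either end; a blue bin of bolts is beyond the other), its centre 140 mm from the middle of the nearest pad. The origin is the centre of its underside, on the bench.
Not all that is in view belongs to the job. Leave any brown or purple look-alike of the part that bears gear_b_mid alone. What is shaped like the part that bears gear_a_mid but yellow is not meant.

How it is judged:
By the outcome, as a careful person would: the job done as asked, in the order asked, and still so for the second after the job is handed in, with the robot touching nothing.
It also fails if it takes over 112 s, if anything falls off the work surface, if the arm or the gripper's body presses on something with over 40 N, if the wrist force passes 120 N, or if a joint passes its speed limit or range.

## Robot

A 6-joint arm with a two-finger parallel gripper is mounted at the origin on the work surface. World frame = base frame: x ahead of the robot, y to its left, z up, the work surface at z = 0. Lengths are in m, angles in rad, forces in N, time in s.
With the tool pointing down it reaches from about 0.35 to 0.775 m from the base axis. Payload 7.3 kg.
Tool frame: the origin (TCP) lies at the very end of the fingers, on their centre line; the grasp point (between the pads) lies robot.pinch_z behind it (robot.pinch_z is the distance from the TCP to the grasp point, in m); y points along the fingers, z is the direction in which the jaws open and shut, and the axes are right-handed (so a half turn about y gives the same grasp; the last joint's range is limited). The gripper opens to 92 mm and grips with 3 to 60 N. Pads are 19 mm wide; open, the fingers measure 130 mm over their backs; the gripper's body (75 mm by 190 mm) begins 47 mm behind the grasp point.
Start: joints at [-1.459, 0.342, 1.524, -0, 1.275, -0.146], TCP at [0.134, -0.508, 0.227] pointing down, gripper open.
Joint ranges: [-2.53, 2.53], [-0.77, 2.02], [0.04, 2.7], [-1, 4.14], [0.28, 2.66], [-3.11, 3.11]. Speed limits (rad/s): [2.57, 2.57, 3.14, 3.14, 3.14, 3.14].

## Interface

Orientations are given as [roll, pitch, yaw] about the fixed x, y, z axes, in that order (R = Rz(yaw) Ry(pitch) Rx(roll)).
In Python, from cell import status, viewer, robot gives the robot as it stands. The module is installed in compiled form; this text tells all that it offers.
- The arm moves only by the shell command python3 -m pendant 'ROWS' [FORCE]. ROWS is JSON, a list that holds one entry, the list of rows, each a list of 7 numbers: the shift along the tool's x, y, z in cm, then the turn, a rotation vector about the tool's x, y, z in rad, then the finger opening in cm, from 0 to 9.18. A call has 1 to 20 rows; each row is the pose to reach, as a shift and turn from the pose commanded when the call began, along the tool's axes at that moment; what a row does not reach only later rows make up. A row lasts 1/10 s, in which the tool goes at most 50 mm and 8.59 degrees, less where a joint would pass 70% of its speed; a pose out of reach is approached as far as the arm can. A call with a gripper value outside its range is refused whole. The fingers move at their own pace and stop on an object; FORCE is the grip in N (left out, the last holds). Time passes only in rows, so rows that repeat a pose let the fingers close. It gives the time, the measured TCP pose, the force and the opening at its end, in the units of the state.
- status.observe(): the state, without advancing time (a new reading comes with each control period).
- viewer.read_camera(name): name is "side" or "top" or "wrist"; returns a dict with "image" (420x560x3 uint8, red, green, blue), "range_z" (420x560 float32, m along the optical axis (not along the pixel's ray), 0 where there is no reading), "fx", "fy", "cx", "cy" (pixels), "distortion" ([k1, k2, p1, p2, k3] as OpenCV has them; the pictures are not rectified), "camera_from_world" (4x4, takes a point from world to camera coordinates). Camera axes: x right, y up, looking along -z (the intrinsics and any distortion apply to the point x, -y, -z); pixel columns grow to the right and rows downward; lengths in m; the calibration is good to about 2 mm. A picture is of the moment at which its call begins.
- robot.hand_in(): hands the job in, once; it reports no verdict.
The state is a dict: "time": time; "qpos": joint angles; "qvel": joint speeds; "joint_efforts": joint torques, N m; "tool_pos": TCP position; "tool_rot": TCP orientation; "contact_force": force on the tool from outside, world axes, zero at the start; "torque": the same for the moment, N m; "opening": finger opening in m.
Only numpy, scipy, OpenCV 4.12 (cv2) and the standard library are available. Lean on these libraries where they do the work, as an engineer would, in place of code of your own. Each camera call takes 0.05 s, during which the arm holds its last target. There are 200 camera calls.

## Working session

There is one attempt and no reset: what is moved stays moved. The work goes in short steps, Python scripts to look and compute and a shell command to move; the robot and the scene stay as the last step left them, time stands still between calls to the robot, and variables do not carry over. Pictures are saved under pics/ and viewed, about 12 in all and at most 16, crops included, and the job is handed in when it is done.

```bash
mkdir -p pics; cat > h.py <<'E'
import numpy as np, cv2
from cell import status, viewer, robot
def grab(n):
    return viewer.read_camera(n)
def save(im,f,scale=1):
    if scale!=1: im=cv2.resize(im,None,fx=scale,fy=scale,interpolation=cv2.INTER_CUBIC)
    cv2.imwrite('pics/'+f,cv2.cvtColor(im,cv2.COLOR_RGB2BGR))
def K(c):
    return np.array([[c['fx'],0,c['cx']],[0,c['fy'],c['cy']],[0,0,1.]]),np.array(c['distortion'],float)
def ray(c,px):
    k,d=K(c); p=cv2.undistortPoints(np.array(px,float).reshape(-1,1,2),k,d)[:,0]
    T=np.linalg.inv(np.array(c['camera_from_world']))
    v=np.c_[p[:,0],-p[:,1],-np.ones(len(p))]@T[:3,:3].T
    return T[:3,3],v
def onplane(c,px,z):
    o,v=ray(c,px); return o+v*((z-o[2])/v[:,2:])
def proj(c,P):
    P=np.atleast_2d(P); T=np.array(c['camera_from_world']); q=P@T[:3,:3].T+T[:3,3]
    k,d=K(c); q=q*[1,-1,-1]
    return cv2.projectPoints(q,np.zeros(3),np.zeros(3),k,d)[0][:,0]
def cloud(c):
    h,w=c['range_z'].shape; u,v=np.meshgrid(np.arange(w),np.arange(h))
    o,r=ray(c,np.c_[u.ravel(),v.ravel()]); return (o+r*c['range_z'].reshape(-1,1)).reshape(h,w,3)
E
python3 - <<'E'
from h import *
for n in ('top','side'):
    c=grab(n); save(c['image'],n+'1.png',1.4)
    print(n,c['fx'],c['distortion'],np.round(np.linalg.inv(c['camera_from_world']),3).tolist(), (c['range_z']>0).mean())
print(status.observe(), robot.pinch_z)
E
```

```text
top 407.88748039223236 [-0.07787216  0.          0.          0.          0.        ] [[-0.015, 0.986, -0.163, 0.355], [-1.0, -0.013, 0.009, 0.01], [0.007, 0.163, 0.987, 1.005], [0.0, 0.0, 0.0, 1.0]] 0.9960841836734694
side 523.1522816336847 [-0.0701956  0.         0.         0.         0.       ] [[-0.792, 0.413, -0.45, -0.042], [-0.611, -0.511, 0.605, 0.761], [0.02, 0.754, 0.657, 0.859], [0.0, 0.0, 0.0, 1.0]] 0.9962755102040817
{'time': 0.1, 'qpos': array([-1.45902986e+00,  3.42644227e-01,  1.52494563e+00, -1.33618916e-05,
        1.27539484e+00, -1.45991942e-01]), 'qvel': array([ 0.00034436,  0.00069029, -0.0021423 ,  0.00097368, -0.00169369,
       -0.00021518]), 'joint_efforts': array([ 2.31007085e-03, -4.32004023e+01, -2.44694102e+01,  7.19309575e-02,
        5.26535546e-02, -5.40977499e-05]), 'tool_pos': array([ 0.13380917, -0.50727488,  0.22611061]), 'tool_rot': array([-1.57217542e+00,  1.89864254e-04, -2.88383048e+00]), 'contact_force': array([-0.94602495,  0.41188202, -0.52807354]), 'torque': array([-0.02058249,  0.00276566, -0.03777181]), 'opening': 0.09162000961850045} 0.0188
```

View pics/top1.png

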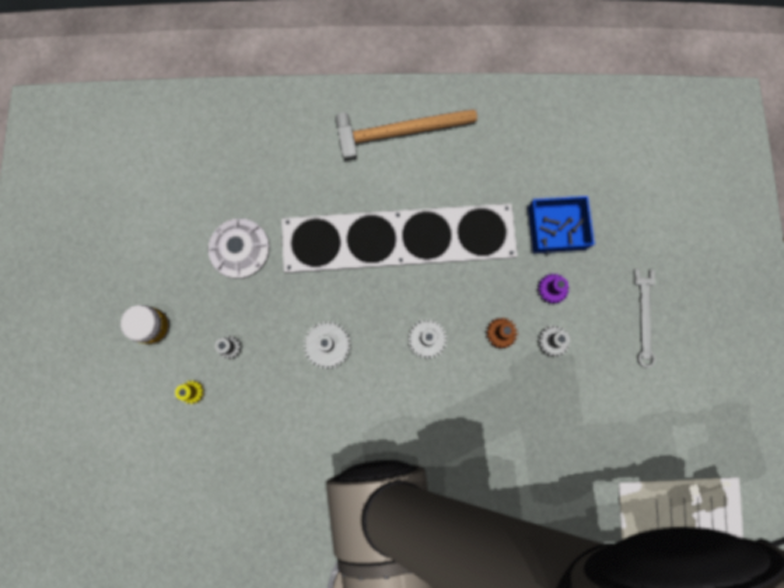

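View pics/side1.png

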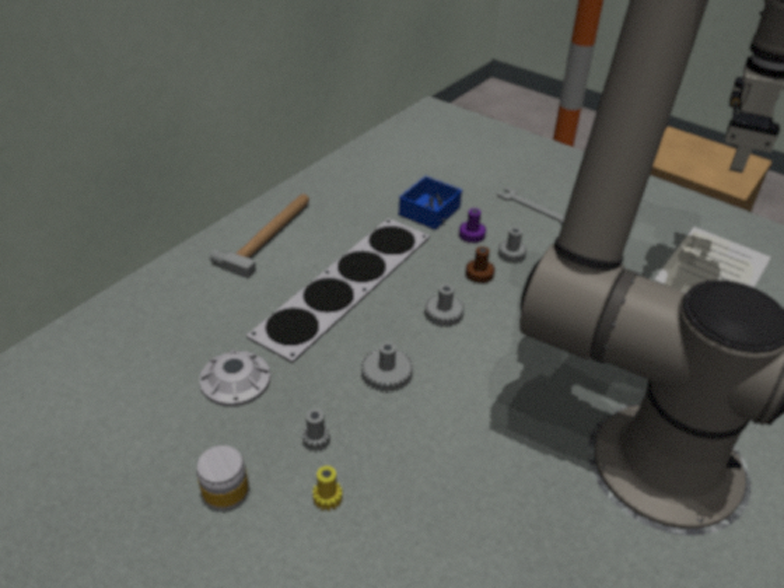

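The end shield is at (238,248) in the enlarged top view, so the row runs left to right from pads (316,243) to (482,232). 

Gear candidates in the same view:
- **Steel gears:** a (229,347), b (554,341), c (428,339), d (327,345).
- **Look-alikes to leave alone:** brown (501,333), purple (553,288), yellow (189,391).

Next I'll measure them.

```bash
cat > meas.py <<'E'
from h import *
def circ(P):
    A=np.c_[P,np.ones(len(P))]; s=np.linalg.lstsq(A,(P**2).sum(1),rcond=None)[0]; c=s[:2]/2
    return c,np.sqrt(s[2]+c@c)
top=grab('top'); side=grab('side')
g={'a':(229,347),'b':(554,341),'c':(428,339),'d':(327,345)}
Ct,Cs=cloud(top),cloud(side)
for k,p in g.items():
    p0=onplane(top,[np.array(p)/1.4],.04)[0,:2]
    for n,C in(('top',Ct),('side',Cs)):
        near=np.hypot(*(C[...,:2]-p0).transpose(2,0,1))<.045
        hub=C[near&(C[...,2]>.052)&(C[...,2]<.066)]
        if len(hub)<4: print(k,n,'few');continue
        xy=hub[:,:2]; mn=(xy.min(0)+xy.max(0))/2
        disc=C[near&(C[...,2]>.010)&(C[...,2]<.024)][:,:2]
        (cc,r)=cv2.minEnclosingCircle(disc.astype(np.float32))
        print(k,n,'hub',np.round(mn,4),np.round(xy.mean(0),4),'z',np.round(np.median(hub[:,2]),4),len(hub),'disc',np.round(cc,4),round(r,4))
P=[(316,243),(371,239),(427,236),(482,232)]
for n,c,pp in(('top',top,None),('side',side,[(293,326),(329,294),(361,266),(392,240)])):
    m=(c['image'].max(2)<50).astype(np.uint8)
    _,lab,st,ce=cv2.connectedComponentsWithStats(m)
    for q in (pp or P):
        u,v=np.array(q)/1.4; l=lab[int(v),int(u)]
        cn=cv2.findContours((lab==l).astype(np.uint8),0,1)[0][0][:,0]
        w=onplane(c,cn,.012)[:,:2]; x,r=circ(w); print(n,q,np.round(x,4),round(r,4))
# end shield
e=onplane(top,[np.array((238,248))/1.4],.02)[0]; print('shield',e)
x=grab('top')['image']; save(x[185:300,110:420],'crop1.png',2.5)
E
python3 meas.py
```

```text
a top hub [0.4228 0.2815] [0.4233 0.2813] z 0.0571 102 disc [0.4229 0.2813] 0.0205
a side hub [0.4255 0.2832] [0.4236 0.2852] z 0.0597 137 disc [0.425  0.2839] 0.021
b top hub [ 0.4265 -0.2848] [ 0.4264 -0.2848] z 0.0567 99 disc [ 0.4273 -0.2856] 0.0283
b side hub [ 0.4274 -0.2837] [ 0.4255 -0.2824] z 0.0594 69 disc [ 0.4261 -0.2868] 0.0303
c top hub [ 0.4347 -0.0624] [ 0.4341 -0.0627] z 0.0573 96 disc [ 0.4342 -0.0632] 0.0343
c side hub [ 0.434  -0.0625] [ 0.4336 -0.0599] z 0.0589 85 disc [ 0.4357 -0.06  ] 0.0371
d top hub [0.4254 0.1111] [0.426  0.1111] z 0.0569 98 disc [0.4264 0.1114] 0.0415
d side hub [0.4266 0.1123] [0.4254 0.1138] z 0.0596 105 disc [0.4252 0.1114] 0.0428
top (316, 243) [0.6094 0.1324] 0.0401
top (371, 239) [0.6147 0.0329] 0.0401
top (427, 236) [ 0.6201 -0.0665] 0.04
top (482, 232) [ 0.6255 -0.1658] 0.0399
side (293, 326) [0.6111 0.1334] 0.0411
side (329, 294) [0.6166 0.0335] 0.0407
side (361, 266) [ 0.6219 -0.0656] 0.0404
side (392, 240) [ 0.6273 -0.1656] 0.0398
shield [0.59856818 0.26892186 0.02      ]
```

View pics/crop1.png

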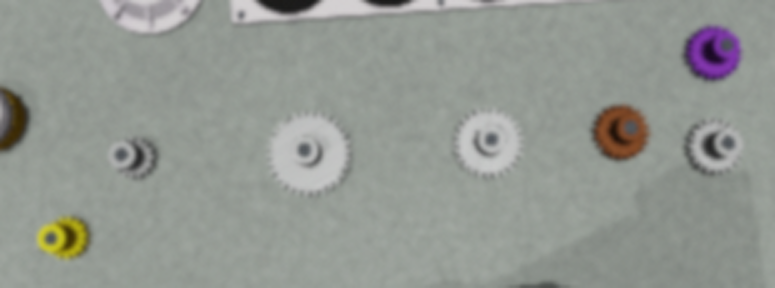

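```bash
cat > go.py <<'E'
import sys,math
from h import *
from scipy.spatial.transform import Rotation as Ro
s=status.observe(); p=s['tool_pos']; R=Ro.from_euler('xyz',s['tool_rot']).as_matrix()
print('now',p.round(4),s['tool_rot'].round(3),'q',s['qpos'].round(2),'F',s['contact_force'].round(1),'open',round(s['opening'],4),'t',s['time'])
for a in sys.argv[1:]:
    t=np.array([float(v) for v in a.split(',')]); d=R.T@(t-p)*100; n=np.linalg.norm(d)
    print(a,'->',d.round(2),'rows>=',math.ceil(n/5)); 
E
python3 go.py .48,-.1,.22 .424,.2825,.20
```

```text
now [ 0.1339 -0.5075  0.2264] [-1.571  0.    -2.884] q [-1.46  0.34  1.52 -0.    1.28 -0.15] F [-0.7 -0.3 -1.3] open 0.0922 t 0.25
.48,-.1,.22 -> [-43.86   0.66 -30.57] rows>= 11
.424,.2825,.20 -> [-48.2    2.69 -68.99] rows>= 17
```

```bash
python3 -m pendant '[[[-43.9,0.7,-30.6,0,0,0,9],[-43.9,0.7,-30.6,0,0,0,9],[-43.9,0.7,-30.6,0,0,0,9],[-43.9,0.7,-30.6,0,0,0,9],[-43.9,0.7,-30.6,0,0,0,5],[-43.9,0.7,-30.6,0,0,0,5],[-43.9,0.7,-30.6,0,0,0,5],[-43.9,0.7,-30.6,0,0,0,5],[-43.9,0.7,-30.6,0,0,0,5],[-43.9,0.7,-30.6,0,0,0,5],[-43.9,0.7,-30.6,0,0,0,5],[-43.9,0.7,-30.6,0,0,0,5],[-43.9,0.7,-30.6,0,0,0,5],[-43.9,0.7,-30.6,0,0,0,5]]]' 50; python3 go.py .424,.2825,.20
```

```text
time: 1.65
tool_pos: [0.4798, -0.1004, 0.2196]
tool_rot: [-1.571, -0.001, -2.884]
contact_force: [0.3, -0.5, -0.4]
opening: 0.0498
now [ 0.4798 -0.1004  0.2196] [-1.571e+00 -1.000e-03 -2.884e+00] q [-0.36  0.28  1.63 -0.    1.23  0.95] F [ 0.3 -0.5 -0.4] open 0.0498 t 1.65
.424,.2825,.20 -> [ -4.35   1.95 -38.45] rows>= 8
```

```bash
python3 -m pendant '[[[-4.35,1.95,-38.5,0,0,0,5],[-4.35,1.95,-38.5,0,0,0,5],[-4.35,1.95,-38.5,0,0,0,5],[-4.35,1.95,-38.5,0,0,0,5],[-4.35,1.95,-38.5,0,0,0,5],[-4.35,1.95,-38.5,0,0,0,5],[-4.35,1.95,-38.5,0,0,0,5],[-4.35,1.95,-38.5,0,0,0,5],[-4.35,1.95,-38.5,0,0,0,5],[-4.35,1.95,-38.5,0,0,0,5],[-4.35,1.95,-38.5,0,0,0,5],[-4.35,1.95,-38.5,0,0,0,5]]]'
cat > w.py <<'E'
import sys
from h import *
c=grab('wrist'); C=cloud(c); save(c['image'],sys.argv[1],1.2)
p=np.array([float(v) for v in sys.argv[2].split(',')]); z0=float(sys.argv[3]) # expected xy, hub-top z
print('cam',np.round(np.linalg.inv(c['camera_from_world'])[:3,3],3),'exp px',proj(c,[p[0],p[1],z0])[0].round())
near=np.hypot(*(C[...,:2]-p).transpose(2,0,1))<.03
h=C[near&(abs(C[...,2]-z0)<.006)]
if len(h): print('hub',len(h),((h.min(0)+h.max(0))/2).round(4),h.mean(0).round(4))
E
python3 w.py w1.png .424,.2825 .058; python3 go.py .424,.2825,.06
```

```text
time: 2.85
tool_pos: [0.4248, 0.282, 0.2004]
tool_rot: [-1.571, 0.0, -2.886]
contact_force: [-0.2, 0.3, -0.4]
opening: 0.05
cam [0.503 0.302 0.358] exp px [275. 203.]
hub 513 [0.4243 0.2828 0.0557] [0.4249 0.2828 0.0574]
now [0.4248 0.2821 0.2004] [-1.571  0.    -2.886] q [ 0.44  0.34  1.61 -0.    1.2   1.75] F [ 0.2  0.3 -0. ] open 0.05 t 2.9
.424,.2825,.06 -> [ 0.07 14.04 -0.06] rows>= 3
```

View pics/w1.png

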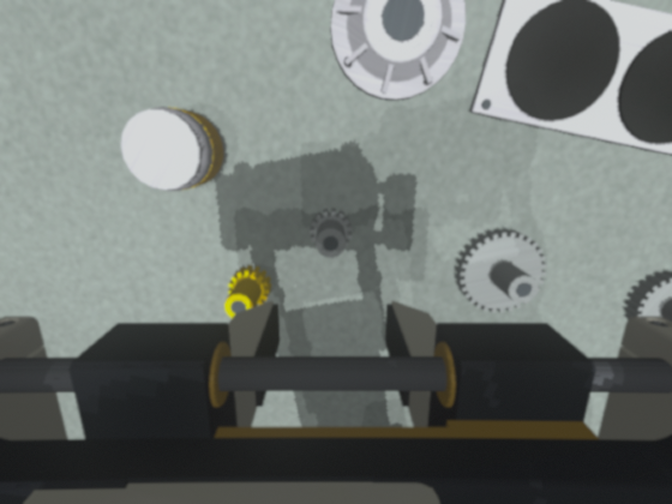

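The wrist view shows steel gear a at (330,240). The yellow look-alike is at (245,290) and out of the fingers' way. Going down and gripping.

```bash
python3 -m pendant '[[[0,4,-0.05,0,0,0,5],[0,8,-0.05,0,0,0,5],[0,12,-0.05,0,0,0,5],[0,14,-0.05,0,0,0,5],[0,16,-0.05,0,0,0,5],[0,17,-0.05,0,0,0,5],[0,17.6,-0.05,0,0,0,5],[0,17.6,-0.05,0,0,0,5],[0,17.6,-0.05,0,0,0,2],[0,17.6,-0.05,0,0,0,2],[0,17.6,-0.05,0,0,0,2],[0,17.6,-0.05,0,0,0,2],[0,17.6,-0.05,0,0,0,2],[0,17.6,-0.05,0,0,0,2],[0,17.6,-0.05,0,0,0,2],[0,17.6,-0.05,0,0,0,2]]]' 50; python3 go.py
```

```text
time: 4.5
tool_pos: [0.4245, 0.2841, 0.0247]
tool_rot: [-1.571, 0.001, -2.884]
contact_force: [-0.9, -1.1, 5.4]
opening: 0.025
now [0.4245 0.2841 0.0247] [-1.571e+00  1.000e-03 -2.884e+00] q [ 0.44  0.57  1.8  -0.    0.77  1.75] F [-0.9 -1.1  5.4] open 0.025 t 4.5
```

```bash
python3 -m pendant '[[[0,-0.5,0,0,0,0,2],[0,-1.5,0,0,0,0,2],[0,-4,0,0,0,0,2],[0,-8,0,0,0,0,2],[0,-11,0,0,0,0,2],[0,-11,0,0,0,0,2]]]'; python3 go.py .610,.133,.135
```

```text
time: 5.1
tool_pos: [0.4263, 0.2852, 0.1386]
tool_rot: [-1.572, 0.008, -2.884]
contact_force: [0.9, 0.6, -3.8]
opening: 0.0253
now [0.4263 0.2852 0.1386] [-1.572  0.008 -2.884] q [ 0.44  0.41  1.69 -0.    1.03  1.75] F [ 0.9  0.6 -3.8] open 0.0253 t 5.1
.610,.133,.135 -> [-13.88   0.44  19.4 ] rows>= 5
```

```bash
python3 -m pendant '[[[-14,0,19.4,0,0,0,2],[-14,0,19.4,0,0,0,2],[-14,0,19.4,0,0,0,2],[-14,0,19.4,0,0,0,2],[-14,0,19.4,0,0,0,2],[-14,0,19.4,0,0,0,2],[-14,0,19.4,0,0,0,2],[-14,0,19.4,0,0,0,2],[-14,0,19.4,0,0,0,2],[-14,0,19.4,0,0,0,2]]]'
python3 - <<'E'
from h import *
c=grab('wrist'); save(c['image'],'w2.png',1.2)
print(proj(c,[[.610,.133,.012]]))
# pad fits from wrist
m=(c['image'].max(2)<45).astype(np.uint8); 
for cn in cv2.findContours(m,0,1)[0]:
    if cv2.contourArea(cn)>2000:
        w=onplane(c,cn[:,0],.012)[:,:2]; print(cv2.boundingRect(cn), w.min(0).round(3),w.max(0).round(3))
E
python3 go.py .610,.133,.05
```

```text
time: 6.1
tool_pos: [0.6082, 0.1331, 0.1343]
tool_rot: [-1.571, -0.0, -2.882]
contact_force: [-0.4, -1.1, -3.8]
opening: 0.0251
[[276.57685884 206.4203988 ]]
(0, 363, 560, 57) [ 0.283 -0.246] [0.518 0.377]
(134, 272, 99, 83) [0.411 0.137] [0.532 0.24 ]
(321, 270, 117, 85) [ 0.461 -0.074] [0.578 0.068]
now [0.6085 0.133  0.1344] [-1.571  0.    -2.882] q [ 0.09  0.6   1.37 -0.    1.18  1.4 ] F [-0.  -0.5 -2.9] open 0.0252 t 6.15
.610,.133,.05 -> [-0.15  8.44  0.03] rows>= 2
```

View pics/w2.png

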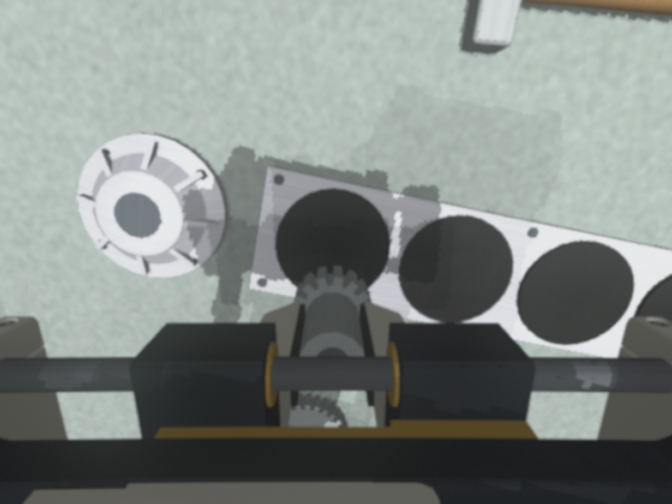

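```bash
python3 -m pendant '[[[-0.15,3,0,0,0,0,2],[-0.15,6,0,0,0,0,2],[-0.15,8,0,0,0,0,2],[-0.15,9,0,0,0,0,2],[-0.15,9.3,0,0,0,0,2],[-0.15,9.5,0,0,0,0,2],[-0.15,9.6,0,0,0,0,2],[-0.15,9.6,0,0,0,0,2],[-0.15,9.6,0,0,0,0,2]]]'; python3 go.py .61,.133,.0367
python3 - <<'E'
from h import *
c=grab('side'); p=proj(c,[.61,.133,.03])[0].astype(int); save(c['image'][p[1]-60:p[1]+60,p[0]-80:p[0]+80],'s2.png',4)
E
```

```text
time: 7.05
tool_pos: [0.6109, 0.1325, 0.039]
tool_rot: [-1.57, 0.001, -2.884]
contact_force: [-0.1, 0.5, -3.6]
opening: 0.0253
now [0.6109 0.1325 0.039 ] [-1.570e+00  1.000e-03 -2.884e+00] q [ 0.09  0.71  1.45 -0.    0.98  1.4 ] F [-0.1  0.5 -3.6] open 0.0253 t 7.05
.61,.133,.0367 -> [ 0.07  0.23 -0.07] rows>= 1
```

View pics/s2.png

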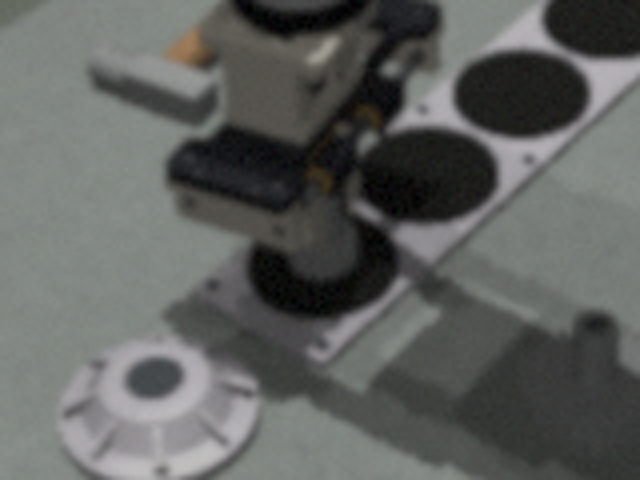

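The gear hangs just above the middle of the first pad. Lowering it the last 2–3 mm.

```bash
python3 -m pendant '[[[0.05,0.05,0,0,0,0,2],[0.05,0.1,0,0,0,0,2],[0.05,0.15,0,0,0,0,2],[0.05,0.2,0,0,0,0,2],[0.05,0.2,0,0,0,0,2],[0.05,0.2,0,0,0,0,2]]]'; python3 go.py
```

```text
time: 7.7
tool_pos: [0.61, 0.1323, 0.0367]
tool_rot: [-1.571, 0.0, -2.884]
contact_force: [-3.0, -1.1, 4.9]
opening: 0.0251
now [0.61   0.1323 0.0367] [-1.571  0.    -2.884] q [ 0.09  0.71  1.45 -0.    0.98  1.4 ] F [-3.  -1.1  4.9] open 0.0251 t 7.7
```

Contact confirmed (Fz went from −3.6 to +4.9 N). Releasing and backing off.

```bash
python3 -m pendant '[[[0,0,0,0,0,0,3],[0,0,0,0,0,0,4],[0,0,0,0,0,0,5],[0,0,0,0,0,0,5],[0,-1,0,0,0,0,5],[0,-4,0,0,0,0,5],[0,-8,0,0,0,0,5],[0,-12,0,0,0,0,5],[0,-14,0,0,0,0,5],[0,-14,0,0,0,0,5],[0,-14,0,0,0,0,5]]]'; python3 go.py .4269,-.2845,.18
```

```text
time: 8.8
tool_pos: [0.6098, 0.1323, 0.1763]
tool_rot: [-1.571, 0.0, -2.884]
contact_force: [-0.5, -0.7, -0.3]
opening: 0.05
now [0.6098 0.1323 0.1763] [-1.571  0.    -2.884] q [ 0.09  0.56  1.31 -0.    1.27  1.4 ] F [-0.5 -0.7 -0.3] open 0.05 t 8.8
.4269,-.2845,.18 -> [28.31 -0.37 35.64] rows>= 10
```

```bash
python3 -m pendant '[[[28.3,-0.4,35.65,0,0,0,5],[28.3,-0.4,35.65,0,0,0,5],[28.3,-0.4,35.65,0,0,0,5],[28.3,-0.4,35.65,0,0,0,5],[28.3,-0.4,35.65,0,0,0,5],[28.3,-0.4,35.65,0,0,0,5],[28.3,-0.4,35.65,0,0,0,5],[28.3,-0.4,35.65,0,0,0,5],[28.3,-0.4,35.65,0,0,0,5],[28.3,-0.4,35.65,0,0,0,5],[28.3,-0.4,35.65,0,0,0,5],[28.3,-0.4,35.65,0,0,0,5],[28.3,-0.4,35.65,0,0,0,5],[28.3,-0.4,35.65,0,0,0,5],[28.3,-0.4,35.65,0,0,0,5]]]'; python3 w.py w3.png .4269,-.2845 .058;  python3 go.py .4269,-.2845,.0247
```

```text
time: 10.3
tool_pos: [0.4277, -0.2836, 0.1802]
tool_rot: [-1.571, 0.0, -2.882]
contact_force: [0.9, -0.1, -0.3]
opening: 0.0499
cam [ 0.506 -0.263  0.337] exp px [277. 209.]
hub 578 [ 0.427  -0.2854  0.0559] [ 0.4276 -0.2853  0.0573]
now [ 0.4276 -0.2838  0.1803] [-1.571  0.    -2.882] q [-0.74  0.36  1.63 -0.    1.15  0.58] F [-0.3 -0.6  0.4] open 0.0504 t 10.35
.4269,-.2845,.0247 -> [ 0.08 15.56  0.05] rows>= 4
```

View pics/w3.png

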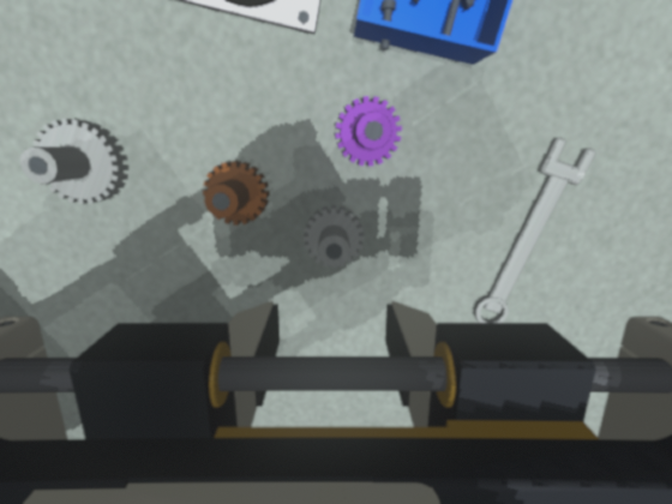

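Gear b (steel) is at (333,235), with brown at (235,190) and purple at (368,130), both clear of the fingers. Gripping b.

```bash
python3 -m pendant '[[[0,4,0.1,0,0,0,5],[0,8,0.1,0,0,0,5],[0,11,0.1,0,0,0,5],[0,13,0.1,0,0,0,5],[0,14.5,0.1,0,0,0,5],[0,15.3,0.1,0,0,0,5],[0,15.6,0.1,0,0,0,5],[0,15.6,0.1,0,0,0,5],[0,15.6,0.1,0,0,0,2],[0,15.6,0.1,0,0,0,2],[0,15.6,0.1,0,0,0,2],[0,15.6,0.1,0,0,0,2],[0,15.6,0.1,0,0,0,2],[0,15.6,0.1,0,0,0,2],[0,15.6,0.1,0,0,0,2],[0,15.6,0.1,0,0,0,2]]]' 50; python3 go.py .427,-.285,.15
```

```text
time: 11.95
tool_pos: [0.4275, -0.2855, 0.0247]
tool_rot: [-1.57, 0.0, -2.884]
contact_force: [-0.6, 1.5, 6.1]
opening: 0.0249
now [ 0.4275 -0.2855  0.0247] [-1.57   0.    -2.884] q [-0.74  0.58  1.79 -0.    0.77  0.58] F [-0.6  1.5  6.1] open 0.0249 t 11.95
.427,-.285,.15 -> [  0.04 -12.53  -0.06] rows>= 3
```

```bash
python3 -m pendant '[[[0,-0.5,0,0,0,0,2],[0,-2,0,0,0,0,2],[0,-5,0,0,0,0,2],[0,-9,0,0,0,0,2],[0,-12,0,0,0,0,2],[-26.3,-12,-26,0,0,0,2],[-26.3,-12,-26,0,0,0,2],[-26.3,-12,-26,0,0,0,2],[-26.3,-12,-26,0,0,0,2],[-26.3,-12,-26,0,0,0,2],[-26.3,-12,-26,0,0,0,2],[-26.3,-12,-26,0,0,0,2],[-26.3,-12,-26,0,0,0,2],[-26.3,-12,-26,0,0,0,2],[-26.3,-12,-26,0,0,0,2],[-26.3,-12,-26,0,0,0,2],[-26.3,-12,-26,0,0,0,2],[-26.3,-12,-26,0,0,0,2]]]'; python3 go.py .6157,.0332,.0367
```

```text
time: 13.75
tool_pos: [0.6152, 0.0319, 0.1443]
tool_rot: [-1.571, -0.0, -2.885]
contact_force: [0.1, 0.3, -4.0]
opening: 0.0253
now [0.6152 0.0319 0.1443] [-1.571 -0.    -2.885] q [-0.07  0.58  1.38 -0.    1.19  1.24] F [ 0.1  0.3 -4. ] open 0.0253 t 13.75
.6157,.0332,.0367 -> [-0.08 10.76 -0.11] rows>= 3
```

```bash
python3 -m pendant '[[[-0.1,4,-0.1,0,0,0,2],[-0.1,8,-0.1,0,0,0,2],[-0.1,9.5,-0.1,0,0,0,2],[-0.1,10.2,-0.1,0,0,0,2],[-0.1,10.5,-0.1,0,0,0,2],[-0.1,10.6,-0.1,0,0,0,2],[-0.1,10.65,-0.1,0,0,0,2],[-0.1,10.7,-0.1,0,0,0,2],[-0.1,10.75,-0.1,0,0,0,2],[-0.1,10.75,-0.1,0,0,0,2],[-0.1,10.75,-0.1,0,0,0,2]]]'; python3 go.py .6157,.0332,.0367
```

```text
time: 14.85
tool_pos: [0.6162, 0.0342, 0.0369]
tool_rot: [-1.571, 0.0, -2.884]
contact_force: [-0.5, 0.4, -3.2]
opening: 0.025
now [0.6162 0.0342 0.0369] [-1.571  0.    -2.884] q [-0.07  0.7   1.47 -0.    0.96  1.24] F [-0.5  0.4 -3.2] open 0.025 t 14.85
.6157,.0332,.0367 -> [0.08 0.02 0.08] rows>= 1
```

Weight is still carried, so I'll ease down a bit further.

```bash
python3 -m pendant '[[[0.05,0.05,0.05,0,0,0,2],[0.05,0.1,0.05,0,0,0,2],[0.05,0.1,0.05,0,0,0,2],[0.05,0.1,0.05,0,0,0,2]]]'; python3 go.py
```

```text
time: 15.25
tool_pos: [0.6162, 0.034, 0.0367]
tool_rot: [-1.571, 0.001, -2.884]
contact_force: [-2.3, 3.1, 6.1]
opening: 0.0251
now [0.6162 0.034  0.0367] [-1.571e+00  1.000e-03 -2.884e+00] q [-0.07  0.7   1.48  0.    0.96  1.24] F [-2.3  3.1  6.1] open 0.0251 t 15.25
```

```bash
python3 -m pendant '[[[0,0,0,0,0,0,3],[0,0,0,0,0,0,4],[0,0,0,0,0,0,5],[0,0,0,0,0,0,5],[0,-1,0,0,0,0,5],[0,-4,0,0,0,0,5],[0,-8,0,0,0,0,5],[0,-12,0,0,0,0,5],[20,-14,4.7,0,0,0,5],[20,-14,4.7,0,0,0,5],[20,-14,4.7,0,0,0,5],[20,-14,4.7,0,0,0,5],[20,-14,4.7,0,0,0,5],[20,-14,4.7,0,0,0,5],[20,-14,4.7,0,0,0,5],[20,-14,4.7,0,0,0,5]]]'; python3 w.py w4.png .4345,-.062 .058;  python3 go.py .4345,-.062,.0247
```

```text
time: 16.85
tool_pos: [0.4356, -0.0625, 0.1758]
tool_rot: [-1.57, 0.001, -2.883]
contact_force: [-0.1, 1.0, 0.4]
opening: 0.0501
cam [ 0.513 -0.042  0.333] exp px [275. 211.]
hub 594 [ 0.4341 -0.0627  0.0558] [ 0.4348 -0.0626  0.0573]
now [ 0.4354 -0.0624  0.1756] [-1.571  0.    -2.883] q [-0.32  0.24  1.82  0.    1.08  0.99] F [-0.1 -0.2 -0.2] open 0.05 t 16.9
.4345,-.062,.0247 -> [ 0.08 15.09 -0.07] rows>= 4
```

```bash
python3 -m pendant '[[[0.1,4,0,0,0,0,5],[0.1,8,0,0,0,0,5],[0.1,11,0,0,0,0,5],[0.1,13,0,0,0,0,5],[0.1,14.2,0,0,0,0,5],[0.1,14.8,0,0,0,0,5],[0.1,15.1,0,0,0,0,5],[0.1,15.1,0,0,0,0,5],[0.1,15.1,0,0,0,0,2],[0.1,15.1,0,0,0,0,2],[0.1,15.1,0,0,0,0,2],[0.1,15.1,0,0,0,0,2],[0.1,15.1,0,0,0,0,2],[0.1,15.1,0,0,0,0,2],[0.1,15.1,0,0,0,0,2],[0.1,15.1,0,0,0,0,2]]]' 50; python3 go.py .621,-.066,.15
```

```text
time: 18.5
tool_pos: [0.4336, -0.0631, 0.0251]
tool_rot: [-1.571, 0.0, -2.884]
contact_force: [-1.1, 1.7, 5.7]
opening: 0.0251
now [ 0.4336 -0.0631  0.0251] [-1.571  0.    -2.884] q [-0.32  0.48  2.    0.    0.66  0.99] F [-1.1  1.7  5.7] open 0.0251 t 18.5
.621,-.066,.15 -> [-18.06 -12.48   5.06] rows>= 5
```

```bash
python3 -m pendant '[[[0,-0.5,0,0,0,0,2],[0,-2,0,0,0,0,2],[0,-5,0,0,0,0,2],[0,-9,0,0,0,0,2],[0,-12,0,0,0,0,2],[-18.05,-12,5.05,0,0,0,2],[-18.05,-12,5.05,0,0,0,2],[-18.05,-12,5.05,0,0,0,2],[-18.05,-12,5.05,0,0,0,2],[-18.05,-12,5.05,0,0,0,2],[-18.05,-12,5.05,0,0,0,2],[-18.05,-12,5.05,0,0,0,2],[-18.05,-12,5.05,0,0,0,2],[-18.05,-12,5.05,0,0,0,2]]]'; python3 go.py .621,-.066,.0371
```

```text
time: 19.9
tool_pos: [0.6202, -0.066, 0.1451]
tool_rot: [-1.571, -0.0, -2.884]
contact_force: [-0.4, -0.5, -5.4]
opening: 0.0251
now [ 0.6202 -0.066   0.1451] [-1.571 -0.    -2.884] q [-0.23  0.59  1.35 -0.    1.2   1.08] F [-0.4 -0.5 -5.4] open 0.0251 t 19.9
.621,-.066,.0371 -> [-0.08 10.8   0.02] rows>= 3
```

```bash
python3 -m pendant '[[[-0.05,4,0,0,0,0,2],[-0.05,8,0,0,0,0,2],[-0.05,9.5,0,0,0,0,2],[-0.05,10.2,0,0,0,0,2],[-0.05,10.5,0,0,0,0,2],[-0.05,10.6,0,0,0,0,2],[-0.05,10.65,0,0,0,0,2],[-0.05,10.7,0,0,0,0,2],[-0.05,10.75,0,0,0,0,2],[-0.05,10.8,0,0,0,0,2],[-0.05,10.8,0,0,0,0,2],[-0.05,10.8,0,0,0,0,2]]]'; python3 go.py .621,-.066,.0371
```

```text
time: 21.1
tool_pos: [0.6216, -0.0659, 0.0372]
tool_rot: [-1.57, 0.001, -2.884]
contact_force: [-0.8, -0.7, -2.2]
opening: 0.025
now [ 0.6216 -0.0659  0.0372] [-1.570e+00  1.000e-03 -2.884e+00] q [-0.23  0.71  1.45 -0.    0.98  1.08] F [-0.8 -0.7 -2.2] open 0.025 t 21.1
.621,-.066,.0371 -> [ 0.06  0.01 -0.  ] rows>= 1
```

```bash
python3 -m pendant '[[[0.05,0.05,0,0,0,0,2],[0.05,0.08,0,0,0,0,2],[0.05,0.08,0,0,0,0,2],[0.05,0.08,0,0,0,0,2]]]'; python3 go.py .426,.112,.18
```

```text
time: 21.5
tool_pos: [0.6217, -0.0659, 0.0371]
tool_rot: [-1.57, 0.002, -2.884]
contact_force: [-0.3, 0.8, 5.9]
opening: 0.0251
now [ 0.6217 -0.0659  0.0371] [-1.570e+00  2.000e-03 -2.884e+00] q [-0.23  0.71  1.45  0.    0.98  1.08] F [-0.3  0.8  5.9] open 0.0251 t 21.5
.426,.112,.18 -> [ 14.35 -14.34 -22.18] rows>= 7
```

Gear c is seated. Releasing it and going to d.

```bash
python3 -m pendant '[[[0,0,0,0,0,0,3],[0,0,0,0,0,0,4],[0,0,0,0,0,0,5],[0,0,0,0,0,0,5],[0,-1,0,0,0,0,5],[0,-4,0,0,0,0,5],[0,-8,0,0,0,0,5],[0,-12,0,0,0,0,5],[14.4,-14.3,-22.2,0,0,0,5],[14.4,-14.3,-22.2,0,0,0,5],[14.4,-14.3,-22.2,0,0,0,5],[14.4,-14.3,-22.2,0,0,0,5],[14.4,-14.3,-22.2,0,0,0,5],[14.4,-14.3,-22.2,0,0,0,5],[14.4,-14.3,-22.2,0,0,0,5],[14.4,-14.3,-22.2,0,0,0,5],[14.4,-14.3,-22.2,0,0,0,5],[14.4,-14.3,-22.2,0,0,0,5],[14.4,-14.3,-22.2,0,0,0,5]]]'; python3 w.py w5.png .426,.112 .058;  python3 go.py .426,.112,.0247
```

```text
time: 23.4
tool_pos: [0.4256, 0.1114, 0.1786]
tool_rot: [-1.571, -0.001, -2.885]
contact_force: [-0.3, -0.3, -0.6]
opening: 0.0501
cam [0.504 0.131 0.336] exp px [275. 208.]
hub 582 [0.4263 0.1114 0.056 ] [0.427  0.1116 0.0574]
now [0.4254 0.1115 0.1786] [-1.571e+00 -1.000e-03 -2.885e+00] q [ 0.08  0.24  1.82 -0.    1.09  1.4 ] F [ 0.4  0.  -0.2] open 0.0499 t 23.45
.426,.112,.0247 -> [-0.08 15.39 -0.03] rows>= 4
```

```bash
python3 -m pendant '[[[-0.1,4,0,0,0,0,5],[-0.1,8,0,0,0,0,5],[-0.1,11,0,0,0,0,5],[-0.1,13,0,0,0,0,5],[-0.1,14.5,0,0,0,0,5],[-0.1,15.1,0,0,0,0,5],[-0.1,15.4,0,0,0,0,5],[-0.1,15.4,0,0,0,0,5],[-0.1,15.4,0,0,0,0,2],[-0.1,15.4,0,0,0,0,2],[-0.1,15.4,0,0,0,0,2],[-0.1,15.4,0,0,0,0,2],[-0.1,15.4,0,0,0,0,2],[-0.1,15.4,0,0,0,0,2],[-0.1,15.4,0,0,0,0,2],[-0.1,15.4,0,0,0,0,2]]]' 55; python3 go.py .6264,-.1657,.15
```

```text
time: 25.05
tool_pos: [0.4263, 0.1122, 0.0253]
tool_rot: [-1.57, 0.001, -2.884]
contact_force: [-0.5, -1.4, 6.1]
opening: 0.0251
now [0.4263 0.1122 0.0253] [-1.570e+00  1.000e-03 -2.884e+00] q [ 0.08  0.49  1.99 -0.    0.66  1.4 ] F [-0.5 -1.4  6.1] open 0.0251 t 25.05
.6264,-.1657,.15 -> [-12.27 -12.45  31.98] rows>= 8
```

```bash
python3 -m pendant '[[[0,-0.5,0,0,0,0,2],[0,-2,0,0,0,0,2],[0,-5,0,0,0,0,2],[0,-9,0,0,0,0,2],[0,-12.5,0,0,0,0,2],[-12.3,-12.5,32,0,0,0,2],[-12.3,-12.5,32,0,0,0,2],[-12.3,-12.5,32,0,0,0,2],[-12.3,-12.5,32,0,0,0,2],[-12.3,-12.5,32,0,0,0,2],[-12.3,-12.5,32,0,0,0,2],[-12.3,-12.5,32,0,0,0,2],[-12.3,-12.5,32,0,0,0,2],[-12.3,-12.5,32,0,0,0,2],[-12.3,-12.5,32,0,0,0,2],[-12.3,-12.5,32,0,0,0,2],[-12.3,-12.5,32,0,0,0,2],[-12.3,-12.5,32,0,0,0,2]]]'; python3 go.py .6264,-.1657,.0373
```

```text
time: 26.85
tool_pos: [0.6264, -0.165, 0.1503]
tool_rot: [-1.571, 0.0, -2.883]
contact_force: [1.0, -0.3, -7.8]
opening: 0.0252
now [ 0.6264 -0.165   0.1503] [-1.571  0.    -2.883] q [-0.38  0.63  1.26 -0.    1.25  0.94] F [ 1.  -0.3 -7.8] open 0.0252 t 26.85
.6264,-.1657,.0373 -> [ 0.02 11.3   0.06] rows>= 3
```

```bash
python3 -m pendant '[[[0,4,0.05,0,0,0,2],[0,8,0.05,0,0,0,2],[0,10,0.05,0,0,0,2],[0,10.7,0.05,0,0,0,2],[0,11,0.05,0,0,0,2],[0,11.1,0.05,0,0,0,2],[0,11.15,0.05,0,0,0,2],[0,11.2,0.05,0,0,0,2],[0,11.25,0.05,0,0,0,2],[0,11.3,0.05,0,0,0,2],[0,11.3,0.05,0,0,0,2],[0,11.3,0.05,0,0,0,2]]]'; python3 go.py .6264,-.1657,.0373
```

```text
time: 28.05
tool_pos: [0.6269, -0.1664, 0.0374]
tool_rot: [-1.57, 0.001, -2.884]
contact_force: [0.1, -0.2, -4.0]
opening: 0.0252
now [ 0.6269 -0.1664  0.0374] [-1.570e+00  1.000e-03 -2.884e+00] q [-0.38  0.75  1.37 -0.    1.02  0.94] F [ 0.1 -0.2 -4. ] open 0.0252 t 28.05
.6264,-.1657,.0373 -> [ 0.03  0.01 -0.08] rows>= 1
```

```bash
python3 -m pendant '[[[0,0.05,0,0,0,0,2],[0,0.08,0,0,0,0,2],[0,0.08,0,0,0,0,2],[0,0.08,0,0,0,0,2]]]'; python3 go.py .48,-.1,.30
```

```text
time: 28.45
tool_pos: [0.6269, -0.1664, 0.0374]
tool_rot: [-1.57, 0.001, -2.884]
contact_force: [-3.7, 0.3, 5.4]
opening: 0.0252
now [ 0.6269 -0.1664  0.0374] [-1.570e+00  1.000e-03 -2.884e+00] q [-0.38  0.75  1.37 -0.    1.02  0.94] F [-3.7  0.3  5.4] open 0.0252 t 28.45
.48,-.1,.30 -> [ 12.49 -26.28 -10.15] rows>= 7
```

```bash
python3 -m pendant '[[[0,0,0,0,0,0,3],[0,0,0,0,0,0,4],[0,0,0,0,0,0,5],[0,0,0,0,0,0,5],[0,-1,0,0,0,0,5],[0,-4,0,0,0,0,5],[0,-8,0,0,0,0,5],[0,-12,0,0,0,0,5],[25,-20,7,0,0,0,5],[25,-20,7,0,0,0,5],[25,-20,7,0,0,0,5],[25,-20,7,0,0,0,5],[25,-20,7,0,0,0,5],[25,-20,7,0,0,0,5],[25,-20,7,0,0,0,5],[25,-20,7,0,0,0,5],[25,-20,7,0,0,0,5],[25,-20,7,0,0,0,5]]]'
cat > chk.py <<'E'
from h import *
T={'a':(.6101,.1328),'b':(.6157,.0332),'c':(.621,-.066),'d':(.6264,-.1657)}
for n in('top','side'):
    c=grab(n); C=cloud(c); im=c['image']
    for k,p in T.items():
        near=np.hypot(*(C[...,:2]-p).transpose(2,0,1))<.048
        h=C[near&(C[...,2]>.064)&(C[...,2]<.078)]; d=C[near&(C[...,2]>.023)&(C[...,2]<.036)]
        e=cv2.minEnclosingCircle(d[:,:2].astype(np.float32))
        print(n,k,'hub',((h.min(0)+h.max(0))/2).round(4),len(h),'disc',np.round(e[0],4),round(e[1],4))
    save(im,n+'9.png',1.4)
E
python3 chk.py; python3 go.py
```

```text
time: 30.25
tool_pos: [0.4035, -0.2969, 0.2356]
tool_rot: [-1.572, -0.0, -2.882]
contact_force: [-0.0, 0.3, -0.2]
opening: 0.05
top a hub [0.6093 0.1308 0.0692] 95 disc [0.6095 0.1312] 0.02
top b hub [0.6153 0.0334 0.0691] 95 disc [0.6161 0.0327] 0.0277
top c hub [ 0.6221 -0.0664  0.0687] 95 disc [ 0.6227 -0.0663] 0.0344
top d hub [ 0.6278 -0.1669  0.0691] 90 disc [ 0.6274 -0.167 ] 0.0419
side a hub [0.6084 0.1315 0.0704] 100 disc [0.6083 0.1338] 0.0218
side b hub [0.6163 0.0342 0.07  ] 79 disc [0.6157 0.0343] 0.0294
side c hub [ 0.6223 -0.0656  0.0694] 73 disc [ 0.6216 -0.065 ] 0.0351
side d hub [ 0.6265 -0.1674  0.0703] 65 disc [ 0.6262 -0.1654] 0.0435
now [ 0.4034 -0.297   0.2356] [-1.572 -0.    -2.882] q [-0.79  0.29  1.57  0.    1.28  0.52] F [ 0.   0.2 -0.9] open 0.0495 t 30.35
```

View pics/top9.png

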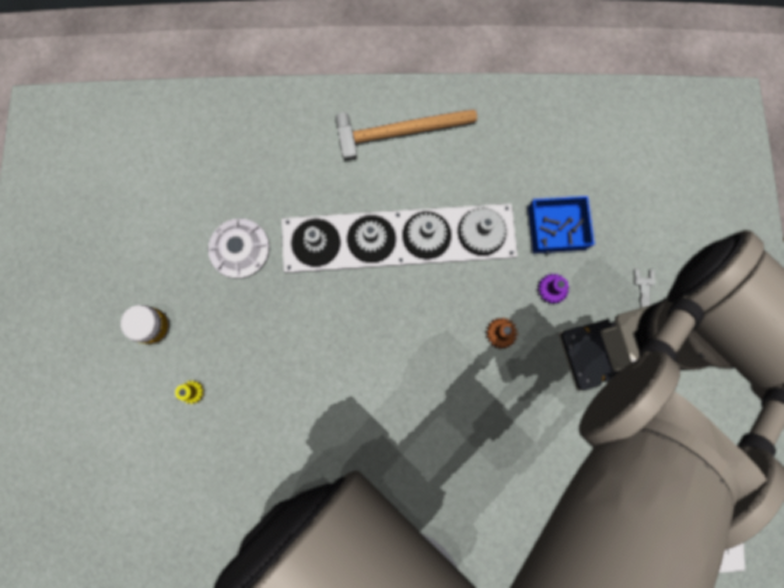

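View pics/side9.png

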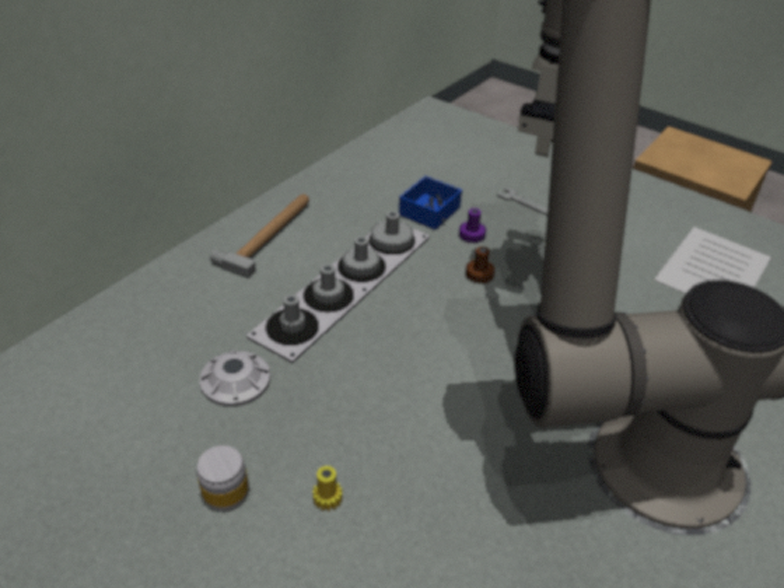

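Both views show all four gears upright on the pads, growing from the end shield at (238,248) to the far end. Every gear is within about 3 mm of its pad centre, and the other objects haven't moved.

```bash
python3 -c "
from cell import robot; print(robot.hand_in())"
```

```text
the job is handed in; nothing more can be done
None
```

The four gears now stand hub upwards on the rail pads, smallest next to the end shield and growing to the largest at the far end. I lowered each one until the force reading showed it touching, then released it. The job is handed in, with the robot clear of everything, after about 30 s of the 112 s allowed.

- **Centring:** the final top and side views put every gear within about 3 mm of its pad centre. The two cameras differ by 1–2 mm, in line with their calibration.
- **Seating:** the hub tops measure 69–70 mm high, where 70 mm is expected for a fully seated gear.
- **Other objects:** the tin, the hammer and the yellow, brown and purple look-alikes are where they started. The arm partly hid the wrench in the last pictures, but the visible end is in its original place.
- **Forces:** the readings I took stayed below about 8 N, and no check failed.

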